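# Clamp a mallet head with a guarded knob

### The job

Put the wooden mallet head on the bed of the red clamp, eye up, lengthwise between the sliding pad and the back stop, and let go of it. Then reach through the round hole in the yellow guard and turn the sunken black knob clockwise until the pad holds the head snugly against the back stop: firmly (some 10 N), but never pressing above 30 N, which would bruise the wood. Let go of the knob, do not lean hard on the guard, and leave the tin, glue bottle and spanner where they are.

Things in the scene. Friction and masses are not known exactly. Their poses are not given: they have to be found in the camera images.
- jig: Red steel clamp bed, plate 120 (x) x 310 (y) x 8 mm fixed on the bench; origin at bench level on its centre line, z up. Guard with knob at its +y end. On the bed near its -y end stands the back stop, a dark block 50 mm wide, 42 mm tall with a stiffly sprung black face. It is set anew each time and not reported: its face (towards +y) is at jig y = -92 to -80 mm. The mallet head goes between pad and stop, on jig x = 0.
- bed_mid (a point): Point on top of the bed (8 mm above the bench) at jig x = 0, y = -24 mm: a suitable place for the middle of the mallet head, its long axis along jig y. With the pad drawn back there are 116 to 128 mm between pad and stop for the 100 mm head. The bed is open on both long sides there.
- pad: Steel clamping pad 40 mm wide, 34 mm tall, 10 mm thick, that slides along jig -y out of the guard housing as the knob is turned clockwise. Origin at the centre of its back, 31 mm above the bench; its pressing face lies 10 mm further along jig -y. Fully back, the origin is at jig y = +46 mm.
- guard: Yellow steel guard box 116 x 116 mm in plan, top 86 mm above the bench (6 mm plate), fixed to the bed with its middle at jig x = 0, y = +110 mm (origin there, at bench level). A round hole of 86 mm diameter in the middle of its top is the only way to the knob: a gripper spread wider does not go in. Inside, a steel deck lies 32 mm above the bench.
- knob (a joint): Knob angle in rad: 0 with the pad fully back (bar along jig x), growing to 3.3 clockwise seen from above; starts at 0 to 0.4. A radian moves the pad 12 mm. Friction of some 0.16 N m resists turning and, let go, holds up to 13 N of clamping (more eases back to that); each 10 N of pad force adds 0.12 N m. Once the head meets the stop the force climbs to 30 N in some 0.2 rad.
- knob_grip (a point): On the knob's vertical axis, 58 mm above the bench (28 mm below the guard's top), at the height to grip. The grip is a black upright bar 44 mm long, 16 mm thick (pinch across this), 32 mm tall from 38 to 70 mm above the bench. Its x axis runs along the bar and turns with it.
- head_mid (a point): Centre of the loose wooden mallet head, a block 46 (x) x 100 (y, its long axis) x 44 mm (z) with two brass bands and an upright rectangular eye 18 x 30 mm through its middle. About 0.2 kg; starts upright on the bench. Pinch it across the 46 mm. Either end may face the pad.
- oil_can: Bystander: red tin 60 mm wide, 85 mm tall; origin at the centre of its underside.
- glue: Bystander: yellow glue bottle 48 mm wide, 110 mm tall; origin at the centre of its underside.
- spanner: Bystander: steel spanner about 170 mm long lying on the bench.
Things that resemble listed ones, but are neither listed nor needed, are in the scene too. Leave any blue look-alike of the part that bears head_mid alone.

How it is judged (in metres and radians):
On the way, in this order (a step that is already met when the one before it is completed fails the run):
1. the mallet head lies on the bed between pad and stop, let go, not yet clamped (x of head_mid in the frame of jig between -0.012 and 0.012 m and z of head_mid in the frame of jig between 0.025 and 0.035 m and y of head_mid in the frame of jig between -0.055 and -0.005 m and angle between the y axis of head_mid and the y axis of jig, either way round below 0.14 rad and angle between head_mid's own z axis and vertical below 0.1 rad and contact force between the fingers and head below 0.2 N and contact force between pad and anything else below 3 N), for 0.2 s.
2. the pad is driven against the head by the knob, with the head pressed on the stop (x of head_mid in the frame of jig between -0.012 and 0.012 m and z of head_mid in the frame of jig between 0.025 and 0.035 m and y of head_mid in the frame of jig between -0.055 and -0.005 m and angle between the y axis of head_mid and the y axis of jig, either way round below 0.14 rad and angle between head_mid's own z axis and vertical below 0.1 rad and contact force between pad and anything else above 4 N and value of joint knob above 0.5 rad), for 0.1 s.
At the end, for the whole second after the job is handed in: The mallet head lies eye up on the bed (centre within 12 mm of the bed's centre line, long axis within 0.14 rad of it) between pad and back stop, still, the pad pressing on it with 4 to 30 N, and the robot touches nothing (x of head_mid in the frame of jig between -0.012 and 0.012 m and z of head_mid in the frame of jig between 0.025 and 0.035 m and y of head_mid in the frame of jig between -0.055 and -0.005 m and angle between the y axis of head_mid and the y axis of jig, either way round below 0.14 rad and angle between head_mid's own z axis and vertical below 0.1 rad and contact force between the fingers and head below 0.2 N and contact force between pad and anything else between 4 and 30 N and contact force between the fingers and jig below 0.2 N and linear speed of head below 0.01 m/s).
It fails at once if the pad presses harder than 30 N (contact force between pad and anything else above 30 N).
It fails at once if the guard is loaded with more than 25 N (contact force between guard and anything else above 25 N).
It fails at once if a bystander is moved by more than 20 mm (distance of any of oil_can, glue, spanner from where it was at the start of the episode above 0.02 m).
It also fails if it takes over 72 s, if anything falls off the work surface, if the arm or the gripper's body presses on something with over 40 N, if the wrist force passes 120 N, or if a joint passes its speed limit or range.

### The arm

A 6-joint arm with a two-finger parallel gripper is mounted at the origin on the work surface. World frame = base frame: x ahead of the robot, y to its left, z up, the work surface at z = 0. Lengths are in m, angles in degrees, forces in N, time in s.
With the tool pointing down it reaches from about 0.375 to 0.9 m from the base axis. Payload 3.1 kg.
Tool frame: the origin (TCP) lies on the centre line of the jaws, within the pads' length; the fingertips stand 25 mm ahead of it and the grasp point (between the pads) lies 6 mm ahead of it; y points along the fingers, x is the direction in which the jaws open and shut, and the axes are right-handed (so a half turn about y gives the same grasp; the last joint's range is limited). The gripper opens to 87 mm and grips with 3 to 60 N. Pads are 19 mm wide; open, the fingers measure 117 mm over their backs; the gripper's body (75 mm by 190 mm) begins 51 mm behind the grasp point.
Start: joints at [-77.836, 30.224, 82.088, -0, 67.689, -10.227], TCP at [0.238, -0.578, 0.248] pointing down, gripper open.
Joint ranges: [-176.69, 176.69], [-43.24, 126.21], [12.49, 139.97], [-82, 262], [0, 151.66], [-163.58, 163.58]. Speed limits (degrees/s): [159.86, 159.86, 180, 180, 180, 180].

### API

Orientations are given as a 3x3 rotation matrix whose columns are the frame's x, y, z axes.
In Python, from rig import * gives the robot as it stands.
- The arm moves only by the tool play_rows, never from a script. Its argument "commands" is a list of rows, each a list of 2 entries, a list of its own where there are three numbers: the shift along the world's x, y, z in m, then the turn, a rotation vector about the world's x, y, z in rad. A call has 1 to 10 rows; each row is the pose to reach, as a shift and turn from the pose commanded when the call began; what a row does not reach only later rows make up. A row lasts 1/8 s, in which the tool goes at most 62.5 mm and 10.7 degrees, less where a joint would pass 70% of its speed; a pose out of reach is approached as far as the arm can. A call with a gripper value outside its range is refused whole. "gripper" is the finger opening in m, from 0 to 0.087, set as the call begins (left out, the last holds). The fingers move at their own pace and stop on an object; the grip force is fixed at half the most. Time passes only in rows, so rows that repeat a pose let the fingers close. It gives the time, the measured TCP pose, the force and the opening at its end, in the units of the state.
- read_state(): the state, without advancing time (a new reading comes with each control period).
- capture(name): name is "scene" or "top" or "wrist"; returns a dict with "frame" (400x640x3 uint8, red, green, blue), "depth" (400x640 float32, m along the optical axis (not along the pixel's ray), 0 where there is no reading), "mtx" (3x3 intrinsics, pixels), "cam_to_world" (4x4, takes a point from camera to world coordinates); the wrist camera has in their place "hand_eye" (4x4, takes a point from camera to tool coordinates, whose origin is the TCP and whose axes are the tool frame's). Camera axes: x right, y down, z forward; pixel columns grow to the right and rows downward; lengths in m; the calibration is good to about 2 mm. The wrist camera is an equidistant fisheye: a pixel r from the principal point sees the ray r / f radians off the axis. A picture is of the moment at which its call begins: read the wrist's pose just before it.
- hand_in(): hands the job in, once; it reports no verdict.
The state is a dict: "time_s": time; "joint_positions": joint angles; "qvel": joint speeds; "tau": joint torques, N m; "position": TCP position; "tcp_rot": TCP orientation; "force": force on the tool from outside, world axes, zero at the start; "moment": the same for the moment, N m; "opening": opening from 0.0 (shut) to 1.0 (fully open).
Only numpy, scipy, OpenCV 4.12 (cv2) and the standard library are available. Lean on these libraries where they do the work, as an engineer would, in place of code of your own. Each camera call takes 0.05 s, during which the arm holds its last target. There are 200 camera calls.

## Working session

There is one attempt and no reset: what is moved stays moved. The work goes in short steps, Python scripts to look and compute and a tool call to move; the robot and the scene stay as the last step left them, time stands still between calls to the robot, and variables do not carry over. Pictures are saved under pics/ and viewed, about 8 in all and at most 12, crops included, and the job is handed in when it is done.

Besides the shell and the picture viewer there is one more tool, called after "Emit:" as a command line: name --argument value ..., lists and objects as JSON in quotes. play_rows: Moves the arm, as the interface text tells. Its arguments: {"type":"object","properties":{"commands":{"type":"array"},"gripper":{"type":"number"}},"required":["commands"]}

```bash
mkdir -p pics; ls; python3 - <<'E'
from rig import *
import cv2,numpy as np
s=read_state();print(s)
for n in("top","scene"):
    c=capture(n);np.savez(f"pics/{n}0.npz",**c);cv2.imwrite(f"pics/{n}0.png",c["frame"][:,:,::-1])
    print(n,c["mtx"],c["cam_to_world"])
E
```

```text
pics
{'time_s': 0.0, 'joint_positions': array([-7.78378524e+01,  3.02795637e+01,  8.21577593e+01, -3.01540337e-03,
        6.76860913e+01, -1.02271329e+01]), 'qvel': array([ 0.06893888,  0.02243276,  0.02805752, -0.08189256, -0.13013624,
        0.07730505]), 'tau': array([-1.33608879e-03, -4.40036559e+01, -1.76592118e+01,  6.32473198e-02,
        5.81236265e-02, -1.57871523e-04]), 'position': array([ 0.23793133, -0.57720359,  0.24655752]), 'tcp_rot': array([[ 3.80915388e-01, -5.01394359e-04,  9.24609764e-01],
       [-9.24607450e-01,  2.09538166e-03,  3.80915571e-01],
       [-2.12839926e-03, -9.99997679e-01,  3.34570156e-04]]), 'force': array([ 0.70715271, -0.23030485, -0.58538073]), 'moment': array([-0.00628607, -0.0210772 , -0.02469808]), 'opening': 1.0005788750039248}
top [[389.32031246   0.         320.98516617]
 [  0.         389.32031246 197.82931143]
 [  0.           0.           1.        ]] [[ 0.02576108 -0.97580682  0.21711152  0.41595453]
 [-0.99966026 -0.02600777  0.00172157 -0.06530422]
 [ 0.00396666 -0.21708211 -0.97614529  0.90465038]
 [ 0.          0.          0.          1.        ]]
scene [[382.95141066   0.         315.11970915]
 [  0.         382.95141066 206.4590183 ]
 [  0.           0.           1.        ]] [[-0.82843014  0.36733167 -0.42281314  0.93875803]
 [ 0.55974376  0.51634875 -0.64812876  0.47391563]
 [-0.01975919 -0.77359641 -0.63337048  0.62043697]
 [ 0.          0.          0.          1.        ]]
```

View pics/top0.png

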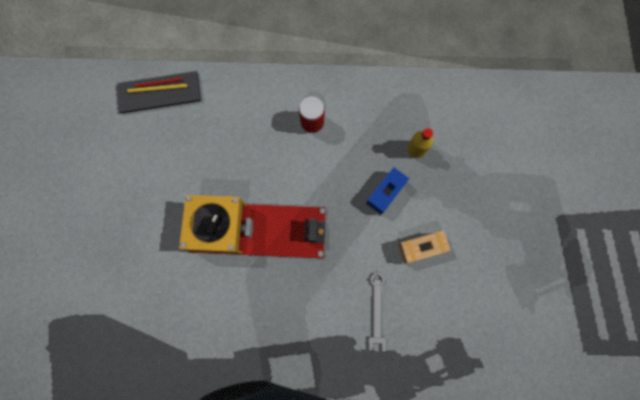

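View pics/scene0.png

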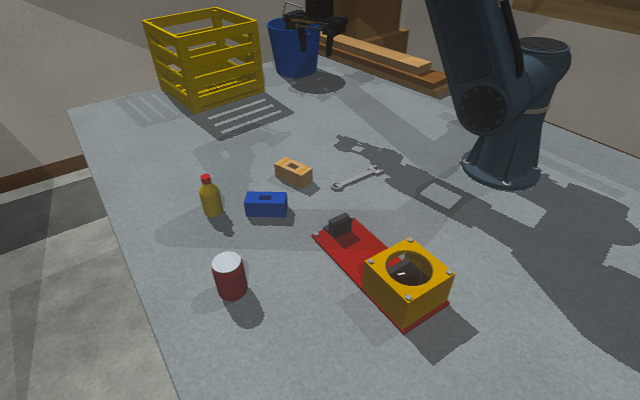

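The top view shows three things that could be the head: the wooden block at (426,246), its blue look-alike at (388,190), which I must leave alone, and the small dark stop on the bed at (315,231). I choose the wooden one. The guard is at (212,223), with the jig running along +u towards the stop.

```bash
cat > h.py <<'E'
import cv2,numpy as np
def ray(c,uv,z):
    uv=np.atleast_2d(uv).astype(float);M=c["cam_to_world"]
    d=np.c_[uv,np.ones(len(uv))]@np.linalg.inv(c["mtx"]).T@M[:3,:3].T
    return M[:3,3]+d*((z-M[2,3])/d[:,2])[:,None]
def mask(c,lo,hi,box):
    h=cv2.cvtColor(c["frame"],cv2.COLOR_RGB2HSV);m=cv2.inRange(h,lo,hi)
    k=np.zeros_like(m);u0,v0,u1,v1=box;k[v0:v1,u0:u1]=m[v0:v1,u0:u1];return k
def pts(c,m,zlo,zhi):
    v,u=np.nonzero(m);d=c["depth"][v,u].astype(float);M=c["cam_to_world"]
    p=(np.c_[u,v,np.ones(len(u))]@np.linalg.inv(c["mtx"]).T)*d[:,None]@M[:3,:3].T+M[:3,3]
    ok=(d>0)&(p[:,2]>zlo)&(p[:,2]<zhi);return p[ok],np.c_[u,v][ok]
def rect(p):
    r=cv2.minAreaRect((p[:,:2]*1000).astype(np.float32));return r
E
python3 - <<'E'
from h import *
t=dict(np.load("pics/top0.npz"));s=dict(np.load("pics/scene0.npz"))
S={"head":((8,60,60),(22,220,255),0.038,0.05,.044,(380,220,470,280),(265,150,325,195)),
"guard":((18,150,60),(32,255,255),0.078,0.094,.086,(165,180,255,265),(350,225,470,335)),
"bed":((0,150,50),(6,255,255),0.0,0.016,.008,(165,180,340,270),(300,200,470,335))}
for n,(lo,hi,a,b,z,bt,bs) in S.items():
  for nm,c,bx in(("top",t,bt),("scene",s,bs)):
    p,uv=pts(c,mask(c,lo,hi,bx),a,b)
    if len(p)<10: print(n,nm,len(p));continue
    q=ray(c,uv,z)
    print(n,nm,len(p),"zmed",np.median(p[:,2]).round(4),"plane",rect(q),"depth",rect(p))
for n,c in(("top",t),("scene",s)):
  b=(160,170,470,290) if n=="top" else (230,140,480,340)
  f=c["frame"][b[1]:b[3],b[0]:b[2]]
  cv2.imwrite(f"pics/{n}c.png",cv2.resize(f[:,:,::-1],None,fx=2.5,fy=2.5,interpolation=cv2.INTER_CUBIC))
E
```

```text
head top 842 zmed 0.0428 plane ((505.0053405761719, -295.8773498535156), (46.22650146484375, 100.46786499023438), 17.46943473815918) depth ((505.18463134765625, -296.5044250488281), (46.31291198730469, 101.08480834960938), 17.59624481201172)
head scene 385 zmed 0.0442 plane ((506.8161315917969, -293.76409912109375), (54.47224044799805, 107.31591796875), 15.988525390625) depth ((505.2874450683594, -297.4472961425781), (49.29328536987305, 103.4765853881836), 17.23484230041504)
guard top 1551 zmed 0.085 plane ((538.25048828125, 171.02435302734375), (116.47608184814453, 114.32222747802734), 88.88436126708984) depth ((538.7078857421875, 171.93527221679688), (115.5833511352539, 114.41002655029297), 88.98929595947266)
guard scene 1958 zmed 0.0859 plane ((542.0455932617188, 173.51687622070312), (120.1540756225586, 120.36676025390625), 88.56861114501953) depth ((540.1422729492188, 171.99566650390625), (118.06025695800781, 118.10359954833984), 89.5363540649414)
bed top 3287 zmed 0.0071 plane ((535.99560546875, 24.631446838378906), (191.71875, 115.54364013671875), 88.98857879638672) depth ((536.0531005859375, 24.76666259765625), (191.64503479003906, 116.16339111328125), 88.73198699951172)
bed scene 2183 zmed 0.0081 plane ((539.8095703125, 83.31465148925781), (307.87762451171875, 119.19078826904297), 88.90410614013672) depth ((538.8215942382812, 83.24891662597656), (307.86981201171875, 119.71049499511719), 88.99642181396484)
```

View pics/topc.png

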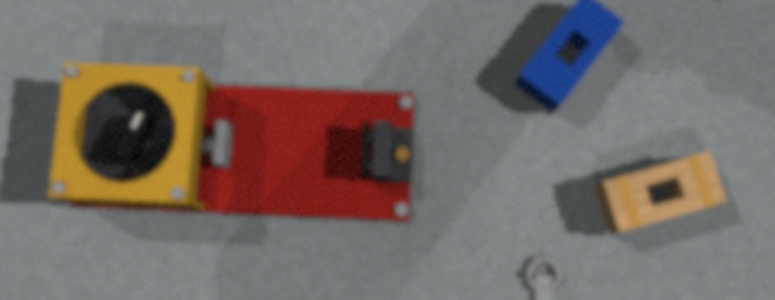

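The crop confirms the wooden block with brass bands as the target (crop ~(663,190)). The pad is drawn back at (222,143) and the stop is at (390,153). Next I move above the head.

Emit:
play_rows --commands '[[[0.267, 0.281, -0.04], [0, 0, 1.4835]], [[0.267, 0.281, -0.04], [0, 0, 1.4835]], [[0.267, 0.281, -0.04], [0, 0, 1.4835]], [[0.267, 0.281, -0.04], [0, 0, 1.4835]], [[0.267, 0.281, -0.04], [0, 0, 1.4835]], [[0.267, 0.281, -0.04], [0, 0, 1.4835]], [[0.267, 0.281, -0.04], [0, 0, 1.4835]], [[0.267, 0.281, -0.04], [0, 0, 1.4835]], [[0.267, 0.281, -0.04], [0, 0, 1.4835]], [[0.267, 0.281, -0.04], [0, 0, 1.4835]]]' --gripper 0.08

```text
time_s: 1.35
position: [0.5048, -0.297, 0.2073]
tcp_rot: [[0.955, -0.0, -0.296], [0.296, 0.0, 0.955], [-0.0, -1.0, 0.0]]
force: [0.2, -0.2, -0.4]
opening: 0.918
```

```bash
cat >> h.py <<'E'
def wray(c,uv,z,s):
    uv=np.atleast_2d(uv).astype(float);K=c["mtx"];n=np.c_[(uv[:,0]-K[0,2])/K[0,0],(uv[:,1]-K[1,2])/K[1,1]]
    r=np.linalg.norm(n,axis=1)+1e-12
    d=np.c_[n*(np.sin(r)/r)[:,None],np.cos(r)]
    T=np.eye(4);T[:3,:3]=s["tcp_rot"];T[:3,3]=s["position"];M=T@c["hand_eye"]
    d=d@M[:3,:3].T;return M[:3,3]+d*((z-M[2,3])/d[:,2])[:,None]
def wshot(name):
    from rig import read_state,capture
    s=read_state();c=capture("wrist");cv2.imwrite(f"pics/{name}.png",c["frame"][:,:,::-1]);np.savez(f"pics/{name}.npz",**c);return s,c
E
python3 - <<'E'
from h import *
s,c=wshot("w1");print(s["position"],c["mtx"],c["hand_eye"].round(3))
m=mask(c,(8,60,60),(22,220,255),(0,0,640,400))
cs=cv2.findContours(m,cv2.RETR_EXTERNAL,cv2.CHAIN_APPROX_NONE)[0]
for k in sorted(cs,key=cv2.contourArea)[-3:]:
    print(cv2.contourArea(k),cv2.boundingRect(k),rect(wray(c,k[:,0],.044,s)))
E
```

```text
[ 0.50481905 -0.2969661   0.20734852] [[309.70691629   0.         321.84052212]
 [  0.         309.70691629 194.22085521]
 [  0.           0.           1.        ]] [[ 1.     0.     0.002  0.001]
 [-0.001 -0.268  0.963 -0.137]
 [ 0.001 -0.963 -0.268  0.074]
 [ 0.     0.     0.     1.   ]]
424.0 (166, 241, 21, 47) ((367.93853759765625, -441.24652099609375), (26.25596809387207, 67.40853881835938), 4.5527544021606445)
1285.5 (284, 291, 242, 28) ((667.3299560546875, -409.44683837890625), (331.68670654296875, 22.698110580444336), 17.22809410095215)
4531.0 (299, 133, 49, 101) ((507.1225891113281, -296.9164123535156), (47.22836685180664, 103.84923553466797), 17.09463882446289)
```

View pics/w1.png

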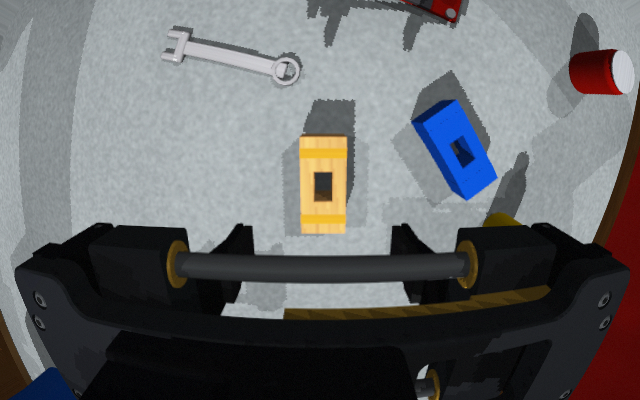

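The wrist view shows the wooden head at (323,184), centred between the fingers, with the blue one clear at (455,150). I lower onto it.

Emit:
play_rows --commands '[[[0.001, 0.0005, -0.05], [0, 0, 0.005]], [[0.001, 0.0005, -0.1], [0, 0, 0.005]], [[0.001, 0.0005, -0.14], [0, 0, 0.005]], [[0.001, 0.0005, -0.165], [0, 0, 0.005]], [[0.001, 0.0005, -0.176], [0, 0, 0.005]], [[0.001, 0.0005, -0.176], [0, 0, 0.005]], [[0.001, 0.0005, -0.176], [0, 0, 0.005]]]'

```text
time_s: 2.28
position: [0.5067, -0.297, 0.0327]
tcp_rot: [[0.953, 0.002, -0.303], [0.303, -0.001, 0.953], [0.001, -1.0, -0.002]]
force: [0.2, 0.7, -1.0]
opening: 0.919
```

Emit:
play_rows --commands '[[[0, 0, 0], [0, 0, 0]], [[0, 0, 0], [0, 0, 0]], [[0, 0, 0], [0, 0, 0]], [[0, 0, 0], [0, 0, 0]], [[0, 0, 0], [0, 0, 0]], [[0, 0, 0], [0, 0, 0]]]' --gripper 0.03

```text
time_s: 3.02
position: [0.5061, -0.2963, 0.0317]
tcp_rot: [[0.953, -0.0, -0.304], [0.304, 0.0, 0.953], [-0.0, -1.0, 0.0]]
force: [0.2, 0.3, 2.3]
opening: 0.528
```

Emit:
play_rows --commands '[[[0, 0, 0.02], [0, 0, 0]], [[0, 0, 0.06], [0, 0, 0]], [[0, 0, 0.1], [0, 0, 0]], [[0, 0, 0.12], [0, 0, 0]], [[0, 0, 0.12], [0, 0, 0]]]'

```text
time_s: 3.65
position: [0.5068, -0.2969, 0.1529]
tcp_rot: [[0.953, 0.003, -0.304], [0.304, -0.002, 0.953], [0.002, -1.0, -0.003]]
force: [0.4, -0.3, -2.1]
opening: 0.525
```

Emit:
play_rows --commands '[[[0.006, 0.06, 0], [0, 0, -0.08]], [[0.012, 0.12, 0], [0, 0, -0.16]], [[0.018, 0.18, 0], [0, 0, -0.24]], [[0.024, 0.24, 0], [0, 0, -0.326]], [[0.031, 0.3, 0], [0, 0, -0.326]], [[0.031, 0.3345, 0], [0, 0, -0.326]], [[0.031, 0.3345, -0.03], [0, 0, -0.326]], [[0.031, 0.3345, -0.03], [0, 0, -0.326]], [[0.031, 0.3345, -0.03], [0, 0, -0.326]]]'

```text
time_s: 4.78
position: [0.5369, 0.0378, 0.1211]
tcp_rot: [[1.0, -0.001, 0.018], [-0.018, 0.0, 1.0], [-0.001, -1.0, 0.0]]
force: [0.2, 0.2, -0.8]
opening: 0.528
```

```bash
python3 - <<'E'
from h import *
from rig import *
s,c=wshot("w2");print(s["position"],s["tcp_rot"].round(3),s["joint_positions"].round(1))
m=mask(c,(8,60,60),(22,220,255),(250,80,400,300))
p=cv2.findContours(m,cv2.RETR_EXTERNAL,cv2.CHAIN_APPROX_NONE)[0]
k=max(p,key=cv2.contourArea);print(rect(wray(c,k[:,0],s["position"][2]+.012,s)))
t=capture("top");np.savez("pics/top1.npz",**t)
f=t["frame"][170:290,160:380,::-1];f=cv2.resize(f,None,fx=2.5,fy=2.5,interpolation=cv2.INTER_CUBIC)
g=cv2.resize(c["frame"][:,:,::-1],(550,344));o=np.vstack([f,g[:250]]);cv2.imwrite("pics/c2.png",o)
E
```

```text
[0.53685671 0.03779358 0.12107346] [[ 1.    -0.001  0.018]
 [-0.018  0.     1.   ]
 [-0.001 -1.     0.   ]] [ -7.9  34.3 100.8  -0.   44.9  -6.8]
((538.4142456054688, 70.0400390625), (44.151405334472656, 46.9154052734375), 88.98665618896484)
```

View pics/c2.png

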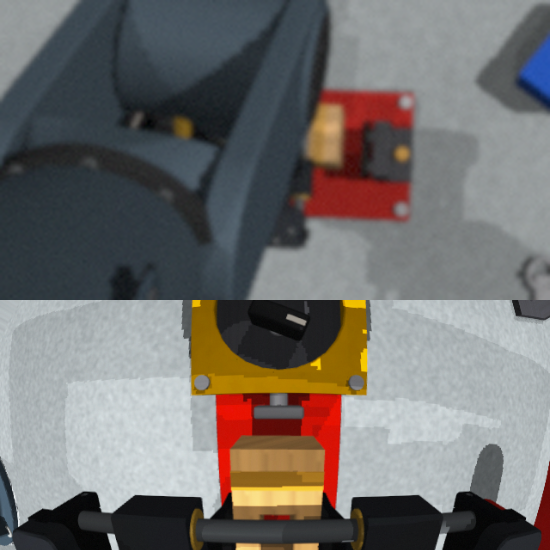

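Top half: the held head over the bed at (325,135), clear of the stop at (385,150). Wrist half: the head and bed are centred on each other (277 against 279), the pad ahead is clear, and the knob bar is visible at (278,318) slightly turned. I lower and release.

Emit:
play_rows --commands '[[[0.001, 0, -0.04], [0, 0, 0]], [[0.001, 0, -0.06], [0, 0, 0]], [[0.001, 0, -0.072], [0, 0, 0]], [[0.001, 0, -0.078], [0, 0, 0]], [[0.001, 0, -0.081], [0, 0, 0]], [[0.001, 0, -0.081], [0, 0, 0]]]'

```text
time_s: 5.62
position: [0.5385, 0.0381, 0.041]
tcp_rot: [[1.0, 0.001, 0.018], [-0.018, -0.0, 1.0], [0.001, -1.0, -0.0]]
force: [0.3, 0.6, -1.6]
opening: 0.522
```

Emit:
play_rows --commands '[[[0, 0, 0], [0, 0, 0]], [[0, 0, 0], [0, 0, 0]], [[0, 0, 0], [0, 0, 0]], [[0, 0, 0], [0, 0, 0]], [[0, 0, 0], [0, 0, 0]]]' --gripper 0.072

```text
time_s: 6.25
position: [0.5381, 0.0382, 0.0406]
tcp_rot: [[1.0, 0.0, 0.017], [-0.017, -0.0, 1.0], [0.0, -1.0, -0.0]]
force: [0.1, -0.1, -0.8]
opening: 0.829
```

Emit:
play_rows --commands '[[[0, 0, 0.02], [0, 0, 0]], [[0, 0, 0.06], [0, 0, 0]], [[0, 0, 0.1], [0, 0, 0]], [[0, 0, 0.14], [0, 0, 0]], [[0, 0, 0.14], [0, 0, 0]], [[0, 0, 0.14], [0, 0, 0]]]'

```text
time_s: 7.0
position: [0.5374, 0.0382, 0.18]
tcp_rot: [[1.0, -0.001, 0.017], [-0.017, 0.0, 1.0], [-0.001, -1.0, 0.0]]
force: [-0.3, 0.7, -0.0]
opening: 0.825
```

```bash
python3 - <<'E'
from h import *
from rig import *
s,c=wshot("w3")
t=capture("scene");np.savez("pics/scene1.npz",**t)
m=mask(c,(20,150,60),(32,255,255),(150,0,480,220))
k=max(cv2.findContours(m,cv2.RETR_EXTERNAL,cv2.CHAIN_APPROX_NONE)[0],key=cv2.contourArea);print("guard",cv2.boundingRect(k),rect(wray(c,k[:,0],.086,s)))
f=t["frame"][200:340,290:480,::-1];f=cv2.resize(f,None,fx=3,fy=3,interpolation=cv2.INTER_CUBIC)
cv2.imwrite("pics/c3.png",np.hstack([c["frame"][0:330,180:470,::-1],f[:330,:500]]))
E
```

```text
guard (246, 0, 155, 111) ((541.4244995117188, 157.00872802734375), (88.28268432617188, 116.15281677246094), 89.11930084228516)
```

View pics/c3.png

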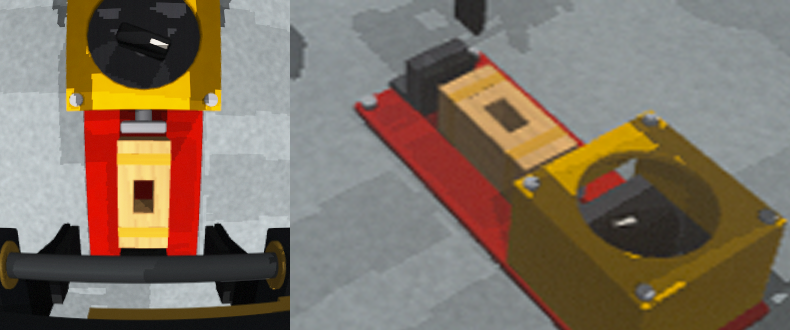

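The head lies centred on the bed: head 118–170 px against bed 84–203 px in the wrist view, eye up, free of both pad and stop. The knob bar at (143,42) is turned a little clockwise. I go above the knob and measure it.

Emit:
play_rows --commands '[[[0.001, 0.04, 0.02], [0, 0, 0]], [[0.002, 0.09, 0.02], [0, 0, 0]], [[0.002, 0.134, 0.02], [0, 0, 0]], [[0.002, 0.134, 0.02], [0, 0, 0]], [[0.002, 0.134, 0.02], [0, 0, 0]]]' --gripper 0.04

```text
time_s: 7.72
position: [0.5394, 0.1718, 0.1993]
tcp_rot: [[1.0, -0.003, 0.017], [-0.017, -0.001, 1.0], [-0.003, -1.0, -0.001]]
force: [-0.4, 0.5, 0.2]
opening: 0.473
```

```bash
python3 - <<'E'
from h import *
from rig import *
s,c=wshot("w4");print(s["position"],s["opening"])
m=mask(c,(18,120,40),(34,255,255),(150,60,500,330))
cs,hi=cv2.findContours(m,cv2.RETR_CCOMP,cv2.CHAIN_APPROX_NONE)
for k,h in zip(cs,hi[0]):
    if cv2.contourArea(k)>800:
        q=wray(c,k[:,0],.086,s)
        print(cv2.boundingRect(k),"hole" if h[3]>=0 else "outer",rect(q),cv2.fitEllipse((q[:,:2]*1000).astype(np.float32)))
f=c["frame"][80:320,200:440,::-1]
o=cv2.resize(f,None,fx=2.5,fy=2.5,interpolation=cv2.INTER_CUBIC);o=np.clip(o.astype(float)*2.2,0,255);cv2.imwrite("pics/c4.png",o)
# white mark
h=cv2.cvtColor(c["frame"],cv2.COLOR_RGB2HSV);w=cv2.inRange(h,(0,0,150),(180,60,255))
for k in cv2.findContours(w[100:300,240:400],cv2.RETR_EXTERNAL,cv2.CHAIN_APPROX_NONE,offset=(240,100))[0]:
    if 8<cv2.contourArea(k)<400: print("white",cv2.boundingRect(k),rect(wray(c,k[:,0],.070,s)))
E
```

```text
[0.539396   0.17183619 0.1992733 ] 0.4727659576209648
(209, 283, 291, 37) outer ((578.8411865234375, 66.01878356933594), (44.784584045410156, 319.10516357421875), 89.12947082519531) ((566.4200439453125, 61.13099670410156), (46.118221282958984, 297.04754638671875), 87.77505493164062)
(253, 126, 142, 131) outer ((541.7543334960938, 175.2353973388672), (115.2602767944336, 116.49267578125), 89.11836242675781) ((541.9945068359375, 178.44493103027344), (119.44688415527344, 123.82233428955078), 83.16869354248047)
white (330, 196, 16, 9) ((553.949462890625, 165.5936279296875), (4.716788291931152, 14.362812042236328), 69.90870666503906)
white (380, 136, 11, 12) ((596.0492553710938, 218.1752471923828), (8.979772567749023, 9.71666431427002), 0.7750390768051147)
white (257, 136, 12, 12) ((488.52886962890625, 220.07174682617188), (9.453093528747559, 10.006484031677246), 42.9984130859375)[ WARN:0@1.878] global loadsave.cpp:1063 imwrite_ Unsupported depth image for selected encoder is fallbacked to CV_8U.
```

View pics/c4.png

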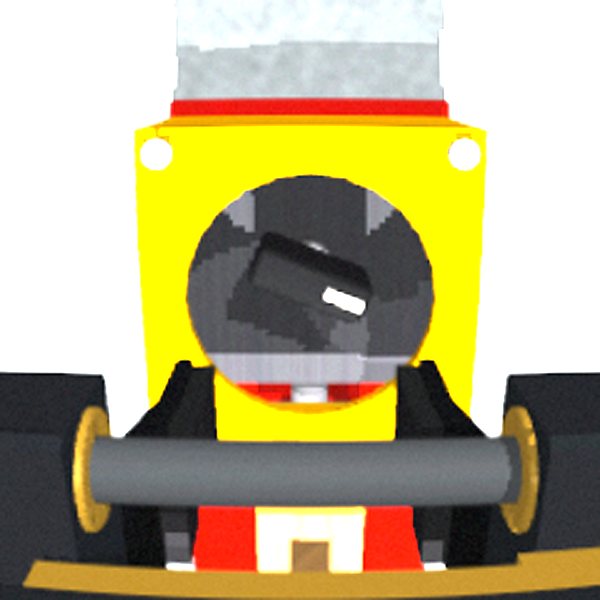

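The wrist crop shows the guard hole centred at (310,292) and the bar with its white mark at (345,300), turned about 19° clockwise, so the knob is at about 0.33 rad. The knob axis is at about (0.540, 0.171). I rotate the jaws across the bar and lower part way, watching the force.

Emit:
play_rows --commands '[[[0, -0.001, 0], [0, 0, 0.18]], [[0, -0.001, 0], [0, 0, 0.36]], [[0, -0.001, 0], [0, 0, 0.54]], [[0, -0.001, 0], [0, 0, 0.72]], [[0, -0.001, 0], [0, 0, 0.9]], [[0, -0.001, 0], [0, 0, 1.08]], [[0, -0.001, -0.03], [0, 0, 1.237]], [[0, -0.001, -0.06], [0, 0, 1.237]], [[0, -0.001, -0.075], [0, 0, 1.237]], [[0, -0.001, -0.075], [0, 0, 1.237]]]' --gripper 0.038

```text
time_s: 9.02
position: [0.5395, 0.1702, 0.1245]
tcp_rot: [[0.345, -0.003, -0.938], [0.938, -0.0, 0.345], [-0.001, -1.0, 0.002]]
force: [-0.2, -0.3, -0.8]
opening: 0.435
```

```bash
python3 - <<'E'
from h import *
s,c=wshot("w5");print(s["position"],s["tcp_rot"].round(3),s["force"],s["moment"],s["joint_positions"].round(1))
f=c["frame"][140:340,200:440,::-1]
o=cv2.resize(f,None,fx=2.5,fy=2.5,interpolation=cv2.INTER_CUBIC);cv2.imwrite("pics/c5.png",np.clip(o.astype(float)*2,0,255).astype(np.uint8))
E
```

```text
[0.53954016 0.17023361 0.12448112] [[ 0.345 -0.003 -0.938]
 [ 0.938 -0.     0.345]
 [-0.001 -1.     0.002]] [-0.16870449 -0.30015277 -0.7776723 ] [ 0.1099522  -0.10734267 -0.00195253] [  6.2  35.6  96.6  -0.   48.  -63.6]
```

View pics/c5.png

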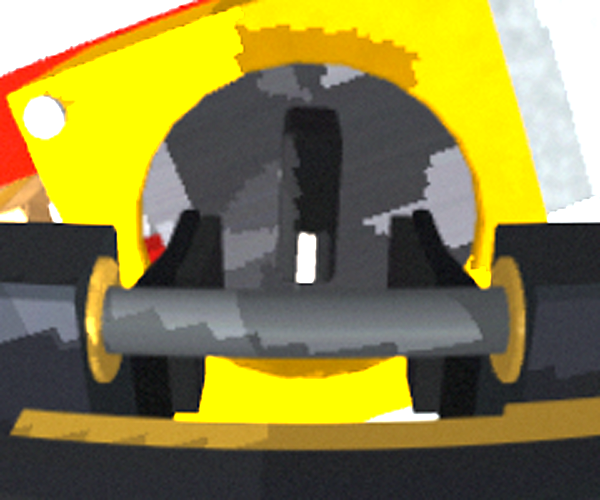

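The jaws straddle the bar: fingers at 205 and 405, bar at about 308, parallel, hole edges 140 and 482. I lower into the hole and close.

Emit:
play_rows --commands '[[[0, 0, -0.015], [0, 0, 0]], [[0, 0, -0.03], [0, 0, 0]], [[0, 0, -0.04], [0, 0, 0]], [[0, 0, -0.05], [0, 0, 0]], [[0, 0, -0.06], [0, 0, 0]], [[0, 0, -0.06], [0, 0, 0]], [[0, 0, -0.06], [0, 0, 0]]]'

```text
time_s: 9.95
position: [0.5403, 0.1712, 0.0657]
tcp_rot: [[0.344, 0.0, -0.939], [0.939, 0.0, 0.344], [0.0, -1.0, -0.0]]
force: [-0.3, 0.3, 0.6]
opening: 0.438
```

```bash
python3 -c "
from rig import *
s=read_state();print(s['position'],s['force'],s['moment'])"
```

```text
[0.54029403 0.17118749 0.06566345] [-0.26369325  0.27644737  0.58178091] [ 0.05957487 -0.15893118 -0.03751368]
```

Emit:
play_rows --commands '[[[0, 0, 0], [0, 0, 0]], [[0, 0, 0], [0, 0, 0]], [[0, 0, 0], [0, 0, 0]], [[0, 0, 0], [0, 0, 0]], [[0, 0, 0], [0, 0, 0]], [[0, 0, 0], [0, 0, 0]]]' --gripper 0.005

```text
time_s: 10.7
position: [0.5402, 0.1709, 0.0658]
tcp_rot: [[0.344, 0.0, -0.939], [0.939, -0.0, 0.344], [-0.0, -1.0, -0.0]]
force: [-0.9, -3.1, 3.8]
opening: 0.186
```

```bash
python3 -c "
from rig import *
s=read_state();print(s['position'],s['force'],s['moment'],s['tcp_rot'][:,0])"
```

```text
[0.54015097 0.17091216 0.06580162] [-0.86989162 -3.09836917  3.75857252] [-0.34490817 -0.02196493 -0.10858182] [ 3.44159260e-01  9.38911261e-01 -2.17339363e-04]
```

```bash
python3 - <<'E'
from h import *
for n,b in(("top0",(290,200,335,260)),("scene0",(315,200,365,250))):
    c=dict(np.load(f"pics/{n}.npz"));m=np.zeros((400,640),np.uint8);m[b[1]:b[3],b[0]:b[2]]=1
    p,_=pts(c,m,.036,.06);u=np.array([.0177,.9998]);y=(p[:,:2]-[.5385,.062])@u;x=(p[:,:2]-[.5385,.062])@[u[1],-u[0]]
    print(n,len(p),p[:,2].mean(),np.percentile(y,[1,5,50,95,99]),np.percentile(x,[2,98]))
E
```

```text
top0 230 0.04813313937937186 [-0.11506793 -0.11414662 -0.10436927 -0.09061326 -0.08944979] [-0.0252839   0.02299357]
scene0 263 0.04669025383684455 [-0.11548566 -0.11303881 -0.10019644 -0.08929194 -0.08878711] [-0.02457425  0.02406805]
```

Emit:
play_rows --commands '[[[0, 0, 0], [0, 0, -0.1]], [[0, 0, 0], [0, 0, -0.2]], [[0, 0, 0], [0, 0, -0.3]], [[0, 0, 0], [0, 0, -0.3]]]'

```text
time_s: 11.2
position: [0.5403, 0.1709, 0.0658]
tcp_rot: [[0.605, 0.0, -0.796], [0.796, -0.0, 0.605], [0.0, -1.0, -0.001]]
force: [-1.2, -2.3, 4.4]
opening: 0.181
```

```bash
python3 -c "
from rig import *
for i in range(3):
  s=read_state();print(s['position'],s['force'],s['moment'],s['tcp_rot'][:,0])"
```

```text
[0.54034063 0.17092307 0.06577391] [-1.15494018 -2.25361888  4.44218388] [-0.48679085 -0.06413781 -0.15686208] [6.05235856e-01 7.96046204e-01 6.25932979e-07]
[0.54034063 0.17092307 0.06577391] [-1.15494018 -2.25361888  4.44218388] [-0.48679085 -0.06413781 -0.15686208] [6.05235856e-01 7.96046204e-01 6.25932979e-07]
[0.54034063 0.17092307 0.06577391] [-1.15494018 -2.25361888  4.44218388] [-0.48679085 -0.06413781 -0.15686208] [6.05235856e-01 7.96046204e-01 6.25932979e-07]
```

Emit:
play_rows --commands '[[[0, 0, 0], [0, 0, -0.1]], [[0, 0, 0], [0, 0, -0.2]], [[0, 0, 0], [0, 0, -0.3]], [[0, 0, 0], [0, 0, -0.4]], [[0, 0, 0], [0, 0, -0.5]]]'

```text
time_s: 11.82
position: [0.5405, 0.171, 0.0658]
tcp_rot: [[0.913, 0.001, -0.407], [0.407, -0.0, 0.913], [0.001, -1.0, -0.001]]
force: [-0.3, -2.3, 3.8]
opening: 0.179
```

```bash
cat > st.py <<'E'
from rig import *
import numpy as np
s=read_state();a=np.arctan2(*s['tcp_rot'][[1,0],0]);R=s['tcp_rot']
print(s['time_s'],"knob",round(np.radians(89)-a,4),"F",s['force'].round(2),"M",s['moment'].round(3),"tool",(R.T@s['moment']).round(3),"tau6",s['tau'][5].round(3),s['position'].round(4))
E
python3 st.py
```

```text
11.825 knob 1.134 F [-0.32 -2.33  3.81] M [-0.453 -0.033  0.162] tool [-0.427 -0.163  0.155] tau6 -0.338 [0.5405 0.171  0.0658]
```

Emit:
play_rows --commands '[[[0, 0, 0], [0, 0, -0.1]], [[0, 0, 0], [0, 0, -0.2]], [[0, 0, 0], [0, 0, -0.3]]]'

```text
time_s: 12.2
position: [0.5406, 0.1711, 0.0658]
tcp_rot: [[0.993, 0.001, -0.119], [0.119, -0.0, 0.993], [0.001, -1.0, -0.0]]
force: [0.4, -1.4, 4.1]
opening: 0.177
```

```bash
python3 st.py
```

```text
12.2 knob 1.4339 F [ 0.36 -1.4   4.07] M [-0.418 -0.067  0.157] tool [-0.423 -0.158 -0.017] tau6 -0.337 [0.5406 0.1711 0.0658]
```

Mz is +0.16 N m while turning, which matches the free-running friction. The stop measured at about -89 mm, so contact should come near 2.05 rad. I go on in smaller steps.

Emit:
play_rows --commands '[[[0, 0, 0], [0, 0, -0.06]], [[0, 0, 0], [0, 0, -0.12]], [[0, 0, 0], [0, 0, -0.18]], [[0, 0, 0], [0, 0, -0.24]], [[0, 0, 0], [0, 0, -0.3]], [[0, 0, 0], [0, 0, -0.35]]]'

```text
time_s: 12.95
position: [0.5407, 0.1711, 0.0658]
tcp_rot: [[0.974, 0.001, 0.227], [-0.227, -0.0, 0.974], [0.001, -1.0, -0.0]]
force: [-0.5, -1.9, 3.6]
opening: 0.18
```

```bash
python3 st.py
```

```text
12.95 knob 1.7824 F [-0.49 -1.9   3.59] M [-0.387 -0.091  0.103] tool [-0.356 -0.103 -0.177] tau6 -0.07 [0.5407 0.1711 0.0658]
```

Emit:
play_rows --commands '[[[0, 0, 0], [0, 0, -0.03]], [[0, 0, 0], [0, 0, -0.06]], [[0, 0, 0], [0, 0, -0.09]]]'

```text
time_s: 13.32
position: [0.5408, 0.1711, 0.0658]
tcp_rot: [[0.949, 0.001, 0.316], [-0.316, -0.0, 0.949], [0.001, -1.0, 0.0]]
force: [0.7, -3.5, 4.7]
opening: 0.183
```

```bash
python3 st.py
```

```text
13.325 knob 1.8748 F [ 0.7  -3.46  4.68] M [-0.635 -0.211  0.185] tool [-0.535 -0.186 -0.401] tau6 0.015 [0.5408 0.1711 0.0658]
```

Emit:
play_rows --commands '[[[0, 0, 0], [0, 0, -0.02]], [[0, 0, 0], [0, 0, -0.04]]]'

```text
time_s: 13.58
position: [0.5408, 0.171, 0.0658]
tcp_rot: [[0.935, 0.001, 0.354], [-0.354, -0.0, 0.935], [0.001, -1.0, 0.0]]
force: [1.7, -3.7, 5.5]
opening: 0.181
```

```bash
python3 st.py
```

```text
13.575 knob 1.9149 F [ 1.67 -3.68  5.55] M [-0.695 -0.343  0.208] tool [-0.529 -0.209 -0.567] tau6 0.071 [0.5408 0.171  0.0658]
```

Emit:
play_rows --commands '[[[0, 0, 0], [0, 0, -0.02]], [[0, 0, 0], [0, 0, -0.04]]]'

```text
time_s: 13.82
position: [0.5408, 0.1711, 0.0658]
tcp_rot: [[0.92, 0.001, 0.391], [-0.391, -0.0, 0.92], [0.001, -1.0, 0.0]]
force: [2.5, -3.2, 5.3]
opening: 0.183
```

```bash
python3 st.py
```

```text
13.825 knob 1.9549 F [ 2.5  -3.18  5.29] M [-0.694 -0.348  0.13 ] tool [-0.503 -0.131 -0.592] tau6 0.072 [0.5408 0.1711 0.0658]
```

Emit:
play_rows --commands '[[[0, 0, 0], [0, 0, -0.02]], [[0, 0, 0], [0, 0, -0.03]]]'

```text
time_s: 14.08
position: [0.5408, 0.171, 0.0658]
tcp_rot: [[0.908, 0.001, 0.418], [-0.418, -0.0, 0.908], [0.001, -1.0, 0.001]]
force: [2.2, -2.7, 4.3]
opening: 0.18
```

```bash
python3 st.py
```

```text
14.075 knob 1.9847 F [ 2.16 -2.71  4.32] M [-0.701 -0.343  0.191] tool [-0.493 -0.192 -0.604] tau6 0.136 [0.5408 0.171  0.0658]
```

Emit:
play_rows --commands '[[[0, 0, 0], [0, 0, -0.02]], [[0, 0, 0], [0, 0, -0.03]]]'

```text
time_s: 14.32
position: [0.5408, 0.171, 0.0658]
tcp_rot: [[0.895, 0.001, 0.445], [-0.445, -0.0, 0.895], [0.001, -1.0, 0.001]]
force: [2.6, -3.6, 6.0]
opening: 0.184
```

```bash
python3 st.py
```

```text
14.325 knob 2.0146 F [ 2.58 -3.56  6.  ] M [-0.733 -0.397  0.149] tool [-0.479 -0.15  -0.682] tau6 0.136 [0.5408 0.171  0.0658]
```

Emit:
play_rows --commands '[[[0, 0, 0], [0, 0, -0.02]], [[0, 0, 0], [0, 0, -0.03]]]'

```text
time_s: 14.58
position: [0.5408, 0.171, 0.0658]
tcp_rot: [[0.882, 0.002, 0.472], [-0.472, -0.0, 0.882], [0.001, -1.0, 0.001]]
force: [2.4, -4.0, 5.0]
opening: 0.184
```

```bash
python3 st.py
```

```text
14.575 knob 2.0446 F [ 2.42 -3.96  5.  ] M [-0.686 -0.4    0.199] tool [-0.416 -0.2   -0.676] tau6 0.136 [0.5408 0.171  0.0658]
```

Emit:
play_rows --commands '[[[0, 0, 0], [0, 0, -0.02]], [[0, 0, 0], [0, 0, -0.03]]]'

```text
time_s: 14.82
position: [0.5408, 0.171, 0.0658]
tcp_rot: [[0.867, 0.002, 0.498], [-0.498, -0.0, 0.867], [0.001, -1.0, 0.001]]
force: [2.7, -3.0, 5.2]
opening: 0.184
```

```bash
python3 st.py
```

```text
14.825 knob 2.0747 F [ 2.65 -3.04  5.25] M [-0.783 -0.332  0.182] tool [-0.513 -0.183 -0.677] tau6 0.136 [0.5408 0.171  0.0658]
```

Emit:
play_rows --commands '[[[0, 0, 0], [0, 0, -0.015]], [[0, 0, 0], [0, 0, -0.025]]]'

```text
time_s: 15.08
position: [0.5408, 0.171, 0.0658]
tcp_rot: [[0.854, 0.002, 0.52], [-0.52, -0.0, 0.854], [0.001, -1.0, 0.001]]
force: [1.7, -3.9, 5.0]
opening: 0.18
```

```bash
python3 st.py
```

```text
15.075 knob 2.0997 F [ 1.66 -3.85  4.97] M [-0.688 -0.33   0.219] tool [-0.416 -0.22  -0.639] tau6 0.13 [0.5408 0.171  0.0658]
```

Emit:
play_rows --commands '[[[0, 0, 0], [0, 0, -0.015]], [[0, 0, 0], [0, 0, -0.025]]]'

```text
time_s: 15.32
position: [0.5408, 0.171, 0.0658]
tcp_rot: [[0.841, 0.002, 0.541], [-0.541, -0.0, 0.841], [0.001, -1.0, 0.001]]
force: [2.2, -4.0, 4.9]
opening: 0.18
```

```bash
python3 st.py
```

```text
15.325 knob 2.1246 F [ 2.22 -4.03  4.92] M [-0.708 -0.343  0.177] tool [-0.41  -0.178 -0.672] tau6 0.13 [0.5408 0.171  0.0658]
```

Emit:
play_rows --commands '[[[0, 0, 0], [0, 0, -0.015]], [[0, 0, 0], [0, 0, -0.025]]]'

```text
time_s: 15.58
position: [0.5408, 0.171, 0.0658]
tcp_rot: [[0.827, 0.002, 0.562], [-0.562, -0.0, 0.827], [0.001, -1.0, 0.001]]
force: [1.8, -4.1, 5.6]
opening: 0.18
```

```bash
python3 st.py
```

```text
15.575 knob 2.1496 F [ 1.82 -4.14  5.61] M [-0.706 -0.357  0.176] tool [-0.383 -0.178 -0.692] tau6 0.13 [0.5408 0.171  0.0658]
```

Emit:
play_rows --commands '[[[0, 0, 0], [0, 0, -0.015]], [[0, 0, 0], [0, 0, -0.025]]]'

```text
time_s: 15.82
position: [0.5409, 0.171, 0.0658]
tcp_rot: [[0.813, 0.002, 0.582], [-0.582, -0.0, 0.813], [0.001, -1.0, 0.001]]
force: [2.3, -4.2, 5.0]
opening: 0.181
```

```bash
python3 st.py
```

```text
15.825 knob 2.1746 F [ 2.26 -4.2   5.  ] M [-0.756 -0.344  0.198] tool [-0.415 -0.199 -0.72 ] tau6 0.139 [0.5409 0.171  0.0658]
```

Emit:
play_rows --commands '[[[0, 0, 0], [0, 0, -0.015]], [[0, 0, 0], [0, 0, -0.025]]]'

```text
time_s: 16.08
position: [0.5408, 0.171, 0.0658]
tcp_rot: [[0.799, 0.002, 0.602], [-0.602, -0.0, 0.799], [0.001, -1.0, 0.001]]
force: [2.2, -3.4, 5.0]
opening: 0.183
```

```bash
python3 st.py
```

```text
16.075 knob 2.1993 F [ 2.22 -3.41  5.03] M [-0.725 -0.357  0.252] tool [-0.364 -0.253 -0.721] tau6 0.186 [0.5408 0.171  0.0658]
```

Emit:
play_rows --commands '[[[0, 0, 0], [0, 0, -0.015]], [[0, 0, 0], [0, 0, -0.025]]]'

```text
time_s: 16.32
position: [0.5408, 0.171, 0.0658]
tcp_rot: [[0.783, 0.002, 0.622], [-0.622, -0.0, 0.783], [0.001, -1.0, 0.001]]
force: [1.7, -3.1, 4.6]
opening: 0.184
```

```bash
python3 st.py
```

```text
16.325 knob 2.2241 F [ 1.71 -3.14  4.65] M [-0.732 -0.38   0.274] tool [-0.337 -0.275 -0.752] tau6 0.232 [0.5408 0.171  0.0658]
```

Contact shows: tau6 went from a steady 0.133 to 0.186 and then 0.232, and Mz is 0.274, so about 8 N. One small step more.

Emit:
play_rows --commands '[[[0, 0, 0], [0, 0, -0.015]], [[0, 0, 0], [0, 0, -0.015]], [[0, 0, 0], [0, 0, -0.015]]]'

```text
time_s: 16.7
position: [0.5409, 0.171, 0.0658]
tcp_rot: [[0.774, 0.002, 0.633], [-0.633, -0.0, 0.774], [0.001, -1.0, 0.001]]
force: [3.4, -4.0, 5.1]
opening: 0.181
```

```bash
python3 st.py
```

```text
16.7 knob 2.2387 F [ 3.39 -4.04  5.12] M [-0.741 -0.441  0.233] tool [-0.295 -0.234 -0.81 ] tau6 0.245 [0.5409 0.171  0.0658]
```

About 10 N. Open the jaws within the hole's width and rise straight out.

Emit:
play_rows --commands '[[[0, 0, 0], [0, 0, 0]], [[0, 0, 0], [0, 0, 0]], [[0, 0, 0], [0, 0, 0]], [[0, 0, 0], [0, 0, 0]], [[0, 0, 0], [0, 0, 0]]]' --gripper 0.036

```text
time_s: 17.32
position: [0.5398, 0.1712, 0.0654]
tcp_rot: [[0.774, -0.001, 0.633], [-0.633, 0.0, 0.774], [-0.001, -1.0, -0.0]]
force: [0.3, -0.4, 0.3]
opening: 0.408
```

Emit:
play_rows --commands '[[[0, 0, 0.015], [0, 0, 0]], [[0, 0, 0.03], [0, 0, 0]], [[0, 0, 0.06], [0, 0, 0]], [[0, 0, 0.1], [0, 0, 0]], [[0, 0, 0.135], [0, 0, 0]], [[0, 0, 0.135], [0, 0, 0.18]], [[0, 0, 0.135], [0, 0, 0.36]], [[0, 0, 0.135], [0, 0, 0.54]], [[0, 0, 0.135], [0, 0, 0.685]], [[0, 0, 0.135], [0, 0, 0.685]]]'

```text
time_s: 18.58
position: [0.5402, 0.1712, 0.2018]
tcp_rot: [[1.0, 0.002, 0.002], [-0.002, 0.0, 1.0], [0.002, -1.0, 0.0]]
force: [-0.3, -0.0, 1.0]
opening: 0.416
```

Emit:
play_rows --commands '[[[0, -0.06, 0.03], [0, 0, 0]], [[0, -0.06, 0.03], [0, 0, 0]], [[0, -0.06, 0.03], [0, 0, 0]], [[0, -0.06, 0.03], [0, 0, 0]]]'

```text
time_s: 19.08
position: [0.5395, 0.112, 0.2301]
tcp_rot: [[1.0, -0.001, 0.001], [-0.001, 0.0, 1.0], [-0.001, -1.0, 0.0]]
force: [0.2, -0.9, -0.4]
opening: 0.409
```

```bash
python3 st.py; python3 - <<'E'
from h import *
from rig import *
s,c=wshot("w6");t=capture("scene")
h=cv2.cvtColor(c["frame"],cv2.COLOR_RGB2HSV);w=cv2.inRange(h,(0,0,130),(180,70,255))
for k in cv2.findContours(w[20:200,250:400],cv2.RETR_EXTERNAL,cv2.CHAIN_APPROX_NONE,offset=(250,20))[0]:
    if 8<cv2.contourArea(k)<400: print("white",cv2.boundingRect(k),rect(wray(c,k[:,0],.070,s)))
f=t["frame"][200:330,290:480,::-1];f=cv2.resize(f,None,fx=2.5,fy=2.5,interpolation=cv2.INTER_CUBIC)
cv2.imwrite("pics/c6.png",np.hstack([c["frame"][0:325,170:480,::-1],f]))
E
```

```text
19.075 knob 1.5539 F [ 0.15 -0.89 -0.36] M [ 0.007 -0.111  0.001] tool [ 0.007 -0.001 -0.111] tau6 0.008 [0.5395 0.112  0.2301]
white (318, 189, 8, 4) ((540.1456909179688, 107.38892364501953), (3.1959052085876465, 6.179894924163818), 62.68790054321289)
white (371, 177, 10, 10) ((594.0093383789062, 116.16596221923828), (9.268293380737305, 9.223917961120605), 0.36985793709754944)
white (264, 175, 10, 11) ((487.39923095703125, 117.74360656738281), (10.312051773071289, 9.135750770568848), 87.86061096191406)
white (309, 130, 12, 13) ((533.4402465820312, 160.95285034179688), (14.329877853393555, 4.766129493713379), 45.115806579589844)
white (375, 69, 11, 11) ((596.0042724609375, 222.1551971435547), (9.766090393066406, 9.955814361572266), 0.12444376945495605)
white (263, 67, 11, 10) ((489.23480224609375, 224.3720703125), (8.875844955444336, 9.847575187683105), 87.50161743164062)
```

View pics/c6.png

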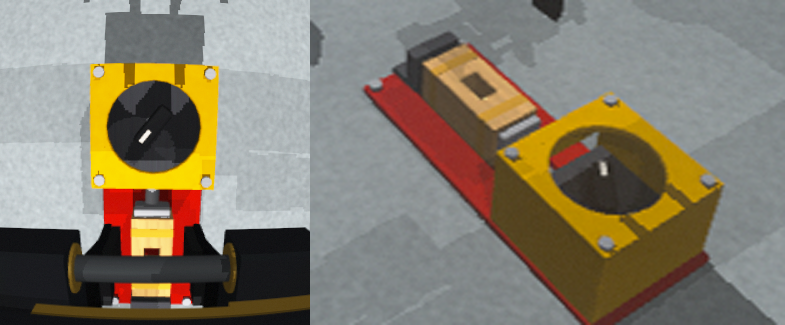

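The view shows the head flush between the stop and the extended pad, aligned on the bed with its eye up. The gripper is clear, the knob mark is at about 45° and the bystanders are untouched. Handing in.

```bash
python3 -c "
from rig import *
print(hand_in())"
```

```text
the job is handed in; nothing more can be done
None
```

The mallet head is on the clamp bed, eye up, clamped against the back stop at about 10 N. I let go of the knob and handed the job in at about 19 s of the 72 s allowed. No verdict was reported.

- **Placing:** I picked the wooden head, not the blue one, set it on the bed at jig x ≈ 0, y ≈ -24 mm, and released it before touching the knob.
- **Clamping:** I gripped the knob through the guard hole and turned it clockwise in small steps from about 0.33 to 2.24 rad. The reaction torque rose about 0.1 N m above free running.
- **Last pictures:** They show the head aligned and flush between pad and stop, and the gripper clear of everything. Readings after release showed only noise-level force. The pictures used to check the result do not cover the tin, glue bottle and spanner. No move went near them.

**Checks that disagreed or were noisy:**
- **Clamp force:** I worked it out from the torques and did not measure it directly. Joint-6 torque put it at 9–10 N. The noisier wrist moment put it at about 4 N on the last reading and 8 N one step before.
- **Knob angle:** The knob's white mark afterwards read about 2.34 rad, against 2.24 rad from the tool. I put this down to the mark being only about 12 pixels long.
- **Camera positions:** The wrist and top cameras differed by 2–3 mm in x, and I used a middle value.

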